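Start the fume hood and raise its sash to the mark

ROBOT

A 6-joint arm with a two-finger parallel gripper is mounted at the origin on a cart in front of the work surface, level with it; the furniture and walls round the work are solid. World frame = base frame: x ahead of the robot, y to its left, z up, the work surface at z = 0. Lengths are in m, angles in rad, forces in N, time in s.
With the tool pointing down it reaches from about 0.25 to 0.775 m from the base axis. Payload 4 kg.
Tool frame: the origin (TCP) lies between the finger pads; the fingertips stand 22 mm ahead of it and the grasp point (between the pads) lies 3 mm ahead of it; z points along the fingers, y is the line along which they close (so a half turn about z gives the same grasp; the last joint's range is limited). The gripper opens to 85 mm and grips with 20 to 120 N. Pads are 22 mm wide; open, the fingers measure 114 mm over their backs; the gripper's body (76 mm by 85 mm) begins 54 mm behind the grasp point. The pads swing forward as they close: fully open they stand 13 mm farther back than shut.
Start: joints at [-1.423, 0.087, 1.371, -0, 1.684, -0.103], TCP at [0.136, -0.533, 0.253] pointing down, gripper open.
Joint ranges: [-3.1, 3.1], [-0.76, 2.03], [0.27, 2.55], [-1.08, 4.22], [0.17, 2.65], [-2.57, 2.57]. Speed limits (rad/s): [2.79, 2.79, 3.14, 3.14, 3.14, 3.14].

INTERFACE

Orientations are given as [roll, pitch, yaw] about the fixed x, y, z axes, in that order (R = Rz(yaw) Ry(pitch) Rx(roll)).
In Python, from plant import arm, cams gives the robot as it stands.
- The arm moves only by the tool send_rows, never from a script. Its argument "increments" is text: rows parted by semicolons, each of 5 numbers parted by spaces: the gripper's target within -1 to 1 (shut at 1, half-way at 0, fully open at -1), then the shift along the tool's x, y, z in units of 0.12 m (1.0 is 0.12 m), then the turn about the tool's z in units of 45 degrees (1.0 is 45 degrees). In form: grip tx ty tz yaw; .... A call has 1 to 5 rows; each row shifts and turns the commanded pose from where the row before left it, along the tool's axes as they then stand; what a row does not reach is not made up. A row lasts 1/12 s, in which the tool goes at most 41.7 mm and 7.16 degrees, less where a joint would pass 70% of its speed; a pose out of reach is approached as far as the arm can. A call with a number of a shift or a turn outside -1 to 1 is refused whole. A call with a gripper value outside its range is refused whole. The fingers move at their own pace and stop on an object; "newtons" is the grip in N (left out, the last holds). Time passes only in rows, so rows that do not move let the fingers close. It gives the time, the measured TCP pose, the force, the opening and the grip force at its end, in the units of the state.
- arm.get_obs(): the state, without advancing time (a new reading comes with each control period).
- cams.get_image(name): name is "scene" or "side" or "wrist"; returns a dict with "frame" (420x560x3 uint8, red, green, blue), "mtx" (3x3 intrinsics, pixels), "extrinsics" (4x4, takes a point from camera to world coordinates). Camera axes: x right, y down, z forward; pixel columns grow to the right and rows downward; lengths in m; the calibration is good to about 2 mm. A picture is of the moment at which its call begins. There is no depth.
- arm.sign_off(): hands the job in; it is judged then, once.
The state is a dict: "clock": time; "joint_positions": joint angles; "qd": joint speeds; "joint_efforts": joint torques, N m; "ee_pos": TCP position; "ee_rot": TCP orientation; "contact_force": force on the tool from outside, world axes, zero at the start; "moment": the same for the moment, N m; "finger_gap": finger opening in m; "grip_force": force on a finger pad.
Only numpy, scipy, OpenCV 4.12 (cv2) and the standard library are available. Lean on these libraries where they do the work, as an engineer would, in place of code of your own. Each camera call takes 0.05 s, during which the arm holds its last target. There are 200 camera calls.

TASK

Get the small fume hood ready for varnishing: press in the start button on its control box (the smaller of the two; leave the large stop button alone), then push the sash up with the fingertips from beneath its lip until the lip's underside is level with the pointer clipped on the side rail. Use fingertips only: nothing is to be gripped or lifted, do not touch the lip's top face or push the sash back down, and leave the pointer and the things standing around where they are. Then take the hand away; the counterweighted sash stays where it is left.

Things in the scene. Friction and masses are not known exactly. Their poses are not given: they have to be found in the camera images.
- hood: Grey benchtop fume hood, fixed: 300 wide (y), 330 deep (x), 450 high (490 with duct stub). Origin: middle of its front foot edge, on the bench; x points into the hood, z up. The front slopes back 35 degrees from vertical, rising from z = 90 at x = 0, above a closed base 60 high. Aluminium rails 22 wide run up the slope at y = +-139; counterweight tubes stand outside at the rear (y = +-166).
- sash (a joint): Clear window in an aluminium frame, 250 wide x 200 along the slope, sliding up the slope along the rails. Value in m along the slope: 0 lowest, 0.18 top stop, grows upward; starts between 0 and 0.03. Counterweighted: no load of its own, about 4 N of friction plus 25 N per m/s against motion, stays wherever it is left.
- lip: Black rubber lip on the sash's lower edge, 200 wide, standing out 54 square to the window; nose 16 thick; moves with the sash. Origin: middle of its root, level with its underside. z runs up the slope (the sash's travel, 35 degrees back from vertical), -x out of the window (toward the robot and up), y along the lip. Free space of 70 under the nose.
- lip_front (a point): Middle of the lip's front lower edge (lip frame x = -54, y = 0, z = 0): push up from beneath here. Same axes as the lip. It is about 170 to 200 mm above the bench at the start.
- lip_cap: Bright metal top face of the lip, 196 x 37 x 5, between window and rubber nose; not to be touched by the fingers. Origin and axes as lip.
- mark_tip (a point): Tip of the dark triangular pointer (20 long, 22 high, pointing to +y) on a 30 x 24 clip on the right-hand rail, at hood y = -103, by the end of the lip. z runs up the slope as the lip's: the sash is at the mark when lip_front is at z = 0 here. It lies 40 to 150 up the slope from the lip at the start. Slides stiffly (20 N); do not push it.
- control_box: Grey control box, 150 (x) x 74 (y) x 45 high, fixed on the bench to the left or right of the hood, yaw varies. Origin: centre of its underside. The start button is on its top at x = -40, the stop button at x = +38.
- start_button (a joint): Travel of the small start button (black, 24 mm across, upright, in a low housing). m: 0 out, 0.006 fully in; a spring brings it back; fully in takes 5 N. It counts as pressed beyond 0.004.
- start_button_top (a point): Centre of the small start button's top face; press straight down.
- stop_button (a joint): Travel of the large stop button (black, 46 mm across). m: 0 out, 0.006 in. Not to be pressed.
- multimeter: Yellowish multimeter lying loose on the other side of the hood from the control box, 140 x 74 x 40; origin at the centre of its underside. Bystander.
- brush_small: Small varnish brush, 193 x 26 x 13, lying loose on the bench along the hood's front; origin at the centre of its underside. Bystander.
- transformer: Small transformer, 70 x 120 x 94, standing loose inside the hood; origin at the centre of its underside. Bystander.

How it is judged:
By the outcome, as a careful person would: the job done as asked, in the order asked, and still so for the second after the job is handed in, with the robot touching nothing.
It also fails if it takes over 64 s, if anything falls off the work surface, if the arm or the gripper's body presses on something with over 40 N, if the wrist force passes 120 N, or if a joint passes its speed limit or range.

## Working session

There is one attempt and no reset: what is moved stays moved. The work goes in short steps, Python scripts to look and compute and a tool call to move; the robot and the scene stay as the last step left them, time stands still between calls to the robot, and variables do not carry over. Pictures are saved under pics/ and viewed, at most 10 in all, crops included, and the job is handed in when it is done.

Besides the shell and the picture viewer there is one more tool, called after ">>>" as name(argument=value, ...) on one line, values as JSON. send_rows: Moves the arm, as the interface text tells. Its arguments: {"type":"object","properties":{"increments":{"type":"string"},"newtons":{"type":"number"}},"required":["increments"]}

```bash
mkdir -p pics
python3 - <<'E'
from plant import arm,cams
import cv2,numpy as np
o=arm.get_obs();print(o['clock'],o['ee_pos'],o['ee_rot'],o['contact_force'],o['finger_gap'])
for n in ['scene','side']:
    d=cams.get_image(n);cv2.imwrite(f'pics/{n}0.png',d['frame'][:,:,::-1]);np.savez(f'pics/{n}0.npz',**d)
    print(n,d['mtx'].round(1).tolist(),d['extrinsics'].round(3).tolist())
E
```

```text
0.0 [ 0.13643964 -0.53235468  0.25210631] [-3.13938799e+00 -2.16089389e-04  2.50837044e-01] [ 0.20795998 -0.45645847  0.14017672] 0.08556892102910765
scene [[434.4, 0.0, 280.7], [0.0, 434.4, 210.7], [0.0, 0.0, 1.0]] [[-0.589, -0.332, 0.737, -0.166], [-0.808, 0.258, -0.529, 0.578], [-0.015, -0.907, -0.421, 0.59], [0.0, 0.0, 0.0, 1.0]]
side [[458.6, 0.0, 287.8], [0.0, 458.6, 208.3], [0.0, 0.0, 1.0]] [[0.888, -0.172, 0.427, 0.032], [-0.46, -0.357, 0.813, -1.146], [0.013, -0.918, -0.395, 0.678], [0.0, 0.0, 0.0, 1.0]]
```

View pics/scene0.png

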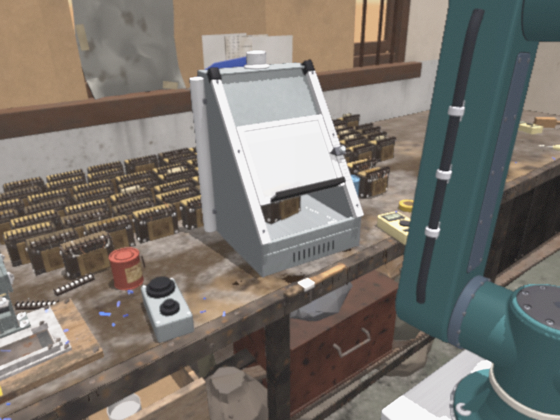

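View pics/side0.png

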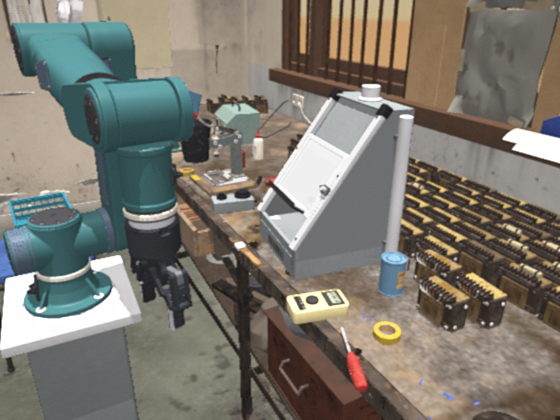

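Scene: box left of the hood, start button at about (171,306), stop (160,286), lip from (272,197) to (342,183), pointer near (338,151). Side: lip about (270,182)-(305,212), pointer clip about (323,190). Next come enlarged crops.

Run:
```python
import cv2
a=cv2.imread('pics/scene0.png');b=cv2.imread('pics/side0.png')
cv2.imwrite('pics/c1.png',cv2.resize(a[135:345,135:375],None,fx=2.8,fy=2.8,interpolation=cv2.INTER_CUBIC))
cv2.imwrite('pics/c2.png',cv2.resize(b[140:280,200:400],None,fx=4,fy=4,interpolation=cv2.INTER_CUBIC))
```

```text
(no output)
```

View pics/c1.png

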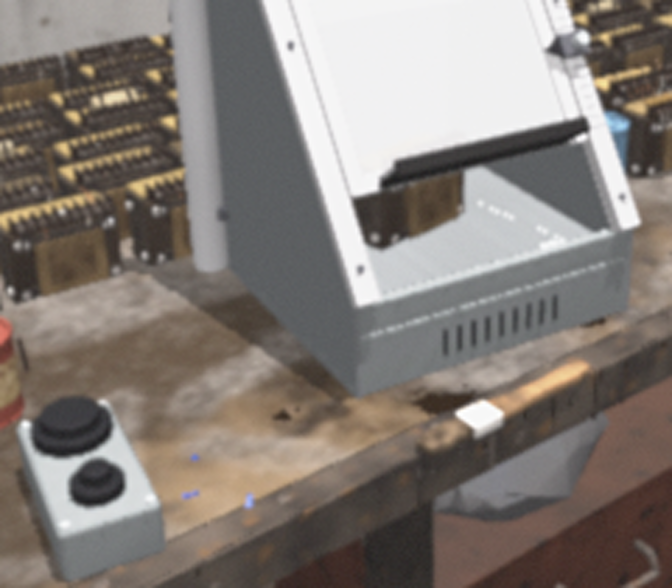

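View pics/c2.png

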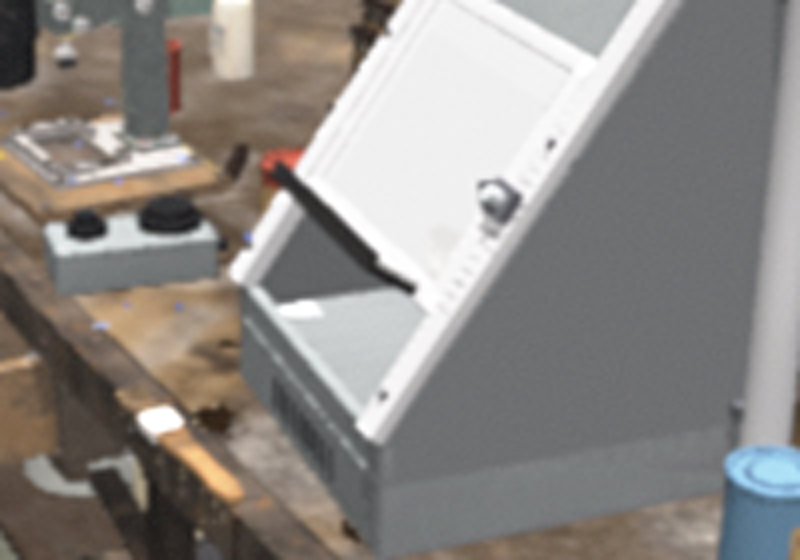

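Scene crop shows: foot corners (358,392) and (632,305), lip nose lower edge (385,187)-(588,130), pointer (550,45), start top (97,466). Side crop: foot corner (382,555), lip nose (275,180)-(374,268), pointer (490,190), start top (87,214).

```bash
cat > h.py <<'E'
import numpy as np
def ray(d,p):
    v=np.linalg.inv(d['mtx'])@[p[0],p[1],1]; E=d['extrinsics']; v=E[:3,:3]@v
    return E[:3,3],v/np.linalg.norm(v)
def plane(d,p,n,c):
    o,v=ray(d,p); n=np.array(n,float); return o+v*((c-n@o)/(n@v))
def tri(d1,p1,d2,p2):
    o1,v1=ray(d1,p1);o2,v2=ray(d2,p2)
    s=np.linalg.lstsq(np.c_[v1,-v2],o2-o1,rcond=None)[0]
    a=o1+v1*s[0];b=o2+v2*s[1];return (a+b)/2,np.linalg.norm(a-b)
def proj(d,P):
    E=d['extrinsics'];q=d['mtx']@(E[:3,:3].T@(np.asarray(P)-E[:3,3]));return q[:2]/q[2]
E
python3 - <<'E'
import numpy as np
from h import *
np.set_printoptions(precision=4,suppress=True)
S=np.load('pics/scene0.npz');D=np.load('pics/side0.npz')
s=lambda u,v:(135+u/2.8,135+v/2.8)
d=lambda u,v:(200+u/4,140+v/4)
L=plane(S,s(358,392),[0,0,1],0);R=plane(S,s(632,305),[0,0,1],0);R2=plane(D,d(382,555),[0,0,1],0)
print('foot',L,R,R2,np.linalg.norm(L-R),np.linalg.norm(L-R2))
for n,a,b in [('start',(97,466),(87,214)),('stop',(72,415),(170,200)),('lipL',(385,187),(275,182)),('lipR',(588,130),(374,268)),('mark',(550,45),(482,188)),('railR bottom',(632,225),(370,440)),('railL bottom',(360,305),(235,280))]:
    print(n,*tri(S,s(*a),D,d(*b)))
E
```

```text
foot [0.5913 0.0916 0.    ] [ 0.5557 -0.209   0.    ] [ 0.5578 -0.1973  0.    ] 0.30276607743003975 0.29081043230175957
start [0.5431 0.3454 0.0632] 0.0013908577288665076
stop [0.6186 0.3349 0.0648] 0.005375940594047432
lipL [0.5958 0.0544 0.1837] 0.0007927093734500672
lipR [ 0.5715 -0.1515  0.194 ] 0.0022122860598779203
mark [ 0.6437 -0.1701  0.2492] 0.004521510027125203
railR bottom [ 0.5489 -0.195   0.0924] 0.00310617466321494
railL bottom [0.5792 0.0932 0.0908] 0.004046167967119671
```

>>> send_rows(increments="1 0 0 0 0.153; 1 0 0 0 0.153; 1 0 0 0 0.153; 1 0 0 0 0; 1 0.1 -0.2 0 0", newtons=20)

```text
clock: 0.52
ee_pos: [0.1492, -0.5122, 0.2519]
ee_rot: [3.141, 0.002, -0.11]
contact_force: [1.2, -0.2, -0.5]
finger_gap: 0.0257
grip_force: 0.0
```

>>> send_rows(increments="1 0.107 -0.31 0 0; 1 0.107 -0.31 0 0; 1 0.107 -0.31 0 0; 1 0.107 -0.31 0 0; 1 0.107 -0.31 0 0")

```text
clock: 0.93
ee_pos: [0.2355, -0.3305, 0.2529]
ee_rot: [-3.141, -0.0, -0.107]
contact_force: [0.9, -0.5, 0.4]
finger_gap: 0.0001
grip_force: 0.0
```

>>> send_rows(increments="1 0.107 -0.31 0 0; 1 0.107 -0.31 0 0; 1 0.107 -0.31 0 0; 1 0.107 -0.31 0 0; 1 0.107 -0.31 0 0")

```text
clock: 1.35
ee_pos: [0.3195, -0.1527, 0.2533]
ee_rot: [3.141, -0.001, -0.107]
contact_force: [1.4, -0.6, -0.2]
finger_gap: -0.0001
grip_force: 0.0
```

>>> send_rows(increments="1 0.1 -0.31 0 0; 1 0.1 -0.31 0 0; 1 0.1 -0.31 0 0; 1 0.1 -0.31 0 0; 1 0.1 -0.31 0 0")

```text
clock: 1.77
ee_pos: [0.3995, 0.0259, 0.2533]
ee_rot: [3.141, -0.001, -0.106]
contact_force: [1.0, -0.2, 0.8]
finger_gap: 0.0002
grip_force: 0.0
```

>>> send_rows(increments="1 0.1 -0.31 0 0; 1 0.1 -0.31 0 0; 1 0.1 -0.31 0 0; 1 0.1 -0.31 0 0; 1 0.1 -0.31 0.1 0")

```text
clock: 2.18
ee_pos: [0.4808, 0.2045, 0.2435]
ee_rot: [-3.14, -0.005, -0.106]
contact_force: [0.9, -0.2, 0.4]
finger_gap: 0.0003
grip_force: 0.0
```

>>> send_rows(increments="1 0.1 -0.31 0.2 0; 1 0.1 -0.31 0.2 0; 1 0.1 -0.31 0.2 0; 1 0.1 -0.29 0.2 0; 1 0 0 0 0")

```text
clock: 2.6
ee_pos: [0.5361, 0.3344, 0.1426]
ee_rot: [3.136, 0.013, -0.102]
contact_force: [-0.4, -0.6, -2.2]
finger_gap: -0.0001
grip_force: 0.0
```

Run:
```python
from plant import arm,cams
from h import *
import cv2
print(arm.get_obs()['ee_pos'],arm.get_obs()['joint_positions'])
fs=[]
P=[0.5431,0.3454,0.0632]
for n in ['wrist','scene','side']:
    d=cams.get_image(n);cv2.imwrite(f'pics/{n}1.png',d['frame'][:,:,::-1]);np.savez(f'pics/{n}1.npz',**d);print(n,proj(d,P))
a=cv2.imread('pics/wrist1.png');b=cv2.imread('pics/scene1.png');c=cv2.imread('pics/side1.png')
b=cv2.resize(b[230:350,110:240],(433,400));c=cv2.resize(c[130:235,180:280],(367,400))
w=np.hstack([b,c]);cv2.imwrite('pics/v1.png',w)
```

```text
[0.53612423 0.33443378 0.14262248] [0.46693961 0.32008584 1.31662263 0.00229295 1.51835803 2.13991883]
wrist [255.29970827 223.41011218]
scene [169.77860656 301.74174178]
side [221.84286905 193.32784451]
```

View pics/wrist1.png

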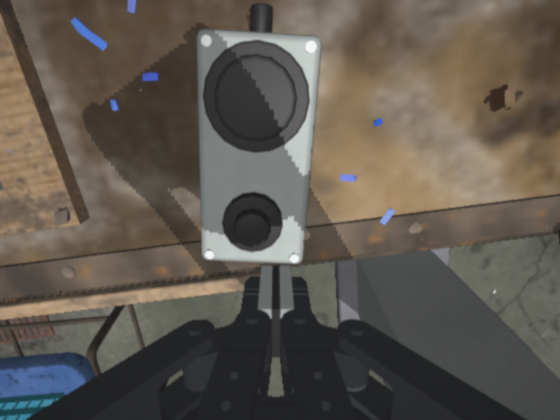

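View pics/v1.png

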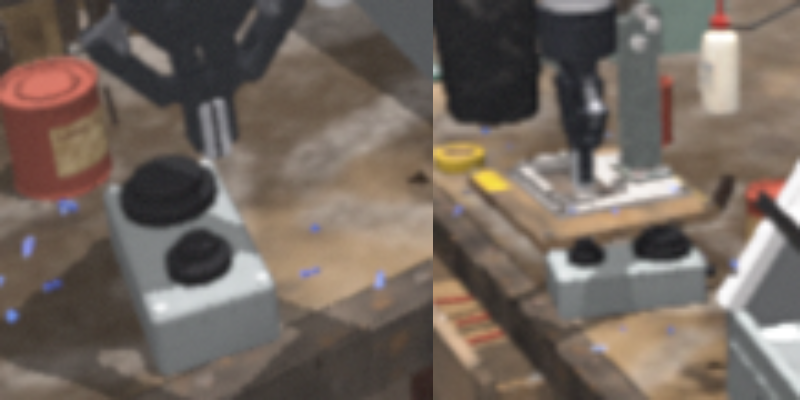

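The wrist view shows the box clean below: start button top at (252,228), stop at (256,96); the fingers are shut and hang short of the button. I'll refine the button position with the wrist ray.

Run:
```python
from plant import arm
from h import *
W=np.load('pics/wrist1.npz')
P=plane(W,(252,228),[0,0,1],.063);o=arm.get_obs();e=np.array(o['ee_pos']);y=o['ee_rot'][2]
d=P-e;c,s=np.cos(y),np.sin(y)
print(P,e,o['ee_rot'],'units',(c*d[0]+s*d[1])/.12,(s*d[0]-c*d[1])/.12,(e[2]-.022-.063)/.12)
```

```text
[0.54013119 0.34788269 0.063     ] [0.53759195 0.3305606  0.15215629] [ 3.13972660e+00  1.67981456e-03 -1.07312902e-01] units 0.005577622794211184 -0.1457868072891301 0.5596357748134762
```

>>> send_rows(increments="1 0.01 -0.14 0 0; 1 0 0 0.2 0; 1 0 0 0.2 0; 1 0 0 0.1 0; 1 0 0 0 0")

```text
clock: 3.17
ee_pos: [0.5395, 0.3453, 0.0915]
ee_rot: [3.139, 0.003, -0.11]
contact_force: [-0.6, -0.2, 0.2]
finger_gap: -0.0002
grip_force: 0.0
```

>>> send_rows(increments="1 0 0 0 0; 1 0 0 0 0")

```text
clock: 3.33
ee_pos: [0.542, 0.3472, 0.0958]
ee_rot: [-3.14, -0.003, -0.11]
contact_force: [-0.0, 0.8, 0.0]
finger_gap: -0.0004
grip_force: 0.0
```

>>> send_rows(increments="1 0 0 0.03 0; 1 0 0 0.03 0; 1 0 0 0.03 0; 1 0 0 0 0; 1 0 0 0 0")

```text
clock: 3.75
ee_pos: [0.5422, 0.3477, 0.0837]
ee_rot: [-3.14, -0.003, -0.11]
contact_force: [2.4, -0.1, 4.8]
finger_gap: 0.0001
grip_force: 2.2
```

>>> send_rows(increments="1 0 0 0.02 0; 1 0 0 0 0; 1 0 0 0.02 0; 1 0 0 0 0; 1 0 0 0 0")

```text
clock: 4.17
ee_pos: [0.5422, 0.3478, 0.0829]
ee_rot: [-3.139, -0.004, -0.11]
contact_force: [-3.6, -2.4, 18.2]
finger_gap: 0.0003
grip_force: 8.7
```

>>> send_rows(increments="1 0 0 -0.045 0; 1 0 0 0 0; 1 0 0 0 0")

```text
clock: 4.42
ee_pos: [0.5421, 0.3478, 0.0843]
ee_rot: [-3.14, -0.003, -0.11]
contact_force: [3.3, 0.3, 5.4]
finger_gap: -0.0004
grip_force: 2.1
```

>>> send_rows(increments="1 0 0 -0.02 0; 1 0 0 0 0; 1 0 0 0 0")

```text
clock: 4.67
ee_pos: [0.5412, 0.3475, 0.0853]
ee_rot: [-3.141, -0.0, -0.11]
contact_force: [2.0, 1.1, 3.5]
finger_gap: -0.0001
grip_force: 1.8
```

>>> send_rows(increments="1 0 0 -0.02 0; 1 0 0 0 0; 1 0 0 0 0")

```text
clock: 4.92
ee_pos: [0.5405, 0.3473, 0.0872]
ee_rot: [3.141, 0.001, -0.11]
contact_force: [1.2, 1.2, 2.7]
finger_gap: 0.0001
grip_force: 1.2
```

>>> send_rows(increments="1 0 0 -0.02 0; 1 0 0 0 0; 1 0 0 0 0")

```text
clock: 5.17
ee_pos: [0.54, 0.347, 0.0891]
ee_rot: [3.14, 0.003, -0.11]
contact_force: [0.8, -0.7, 1.5]
finger_gap: -0.0002
grip_force: 0.7
```

>>> send_rows(increments="1 0 0 -0.15 0; 1 0 0 -0.25 0; 1 0 0 -0.25 0; 1 0 0 -0.25 0; 1 -0.1 0.1 0 0")

```text
clock: 5.58
ee_pos: [0.531, 0.3388, 0.2052]
ee_rot: [-3.134, -0.01, -0.109]
contact_force: [0.4, -0.3, 2.0]
finger_gap: -0.0001
grip_force: 0.0
```

>>> send_rows(increments="1 -0.1 0.3 0 0; 1 -0.1 0.3 0 0; 1 0 0.3 0 0; 1 0 0.3 0 0; 1 0 0.3 0 0")

```text
clock: 6.0
ee_pos: [0.4825, 0.1591, 0.1972]
ee_rot: [3.141, 0.002, -0.109]
contact_force: [1.1, -0.5, 0.7]
finger_gap: 0.0
grip_force: 0.0
```

>>> send_rows(increments="1 0 0.3 0 0; 1 0 0.3 0 0; 1 0 0.3 0 0; 1 0.1 0.3 0 0; 1 0.1 0.3 0 0")

```text
clock: 6.42
ee_pos: [0.487, -0.0224, 0.1976]
ee_rot: [-3.141, 0.002, -0.109]
contact_force: [0.5, -0.9, 0.3]
finger_gap: 0.0002
grip_force: 0.0
```

>>> send_rows(increments="1 0 0.15 0 0; 1 0 0 0 0; 1 0 0 0 0; 1 0 0 0 0")

```text
clock: 6.75
ee_pos: [0.4858, -0.0382, 0.1975]
ee_rot: [-3.141, 0.002, -0.109]
contact_force: [-0.1, -0.6, 0.7]
finger_gap: 0.0001
grip_force: 0.0
```

Run:
```python
from plant import arm,cams
from h import *
import cv2
o=arm.get_obs();print(o['ee_pos'],o['ee_rot'],o['contact_force'])
for n in ['wrist','scene','side']:
    d=cams.get_image(n);cv2.imwrite(f'pics/{n}2.png',d['frame'][:,:,::-1]);np.savez(f'pics/{n}2.npz',**d)
a=cv2.imread('pics/wrist2.png');b=cv2.imread('pics/scene2.png');c=cv2.imread('pics/side2.png')
b=cv2.resize(b[130:230,250:370],(480,400),interpolation=2);c=cv2.resize(c[150:230,256:336],(320,320),interpolation=2)
w=np.zeros((600,800,3),np.uint8);w[:400,:480]=b;w[:320,480:]=c;w[400-80+80:,500:767]=cv2.resize(a,(267,200));cv2.imwrite('pics/v2.png',w)
```

```text
[ 0.48583261 -0.03818842  0.19754439] [-3.14072701e+00  1.62404245e-03 -1.09416303e-01] [-0.13144858 -0.62140351  0.70540842]
```

View pics/v2.png

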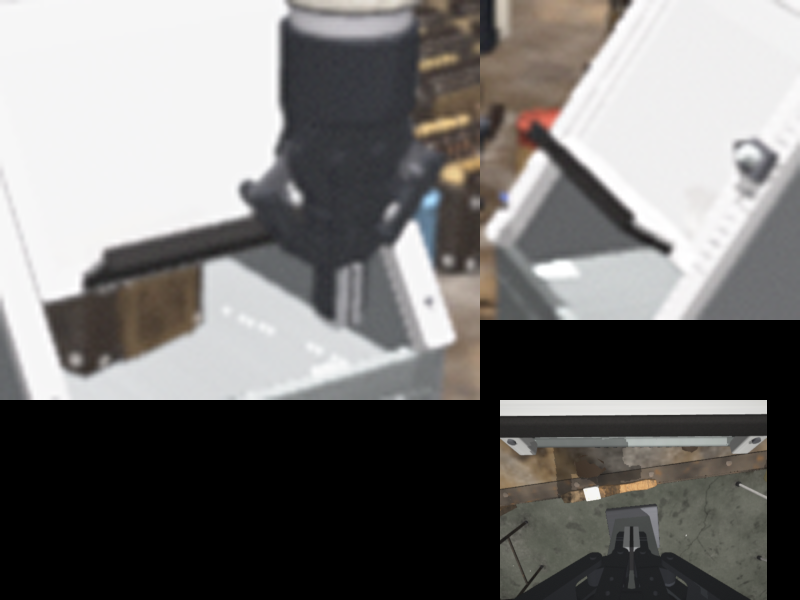

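The lip is still down, the hand is in front of its middle and squared to it. Now I approach, then feel for contact.

>>> send_rows(increments="1 0.25 0 0 0; 1 0.25 0 0 0; 1 0.08 0 0 0; 1 0 0 0 0; 1 0 0 0 0")

```text
clock: 7.32
ee_pos: [0.5552, -0.0457, 0.1977]
ee_rot: [-3.142, 0.002, -0.108]
contact_force: [-0.6, 0.6, 0.5]
finger_gap: 0.0002
grip_force: 0.0
```

>>> send_rows(increments="1 0.04 0 0 0; 1 0.04 0 0 0; 1 0.04 0 0 0; 1 0 0 0 0; 1 0 0 0 0")

```text
clock: 7.73
ee_pos: [0.5642, -0.0471, 0.1986]
ee_rot: [-3.141, 0.014, -0.109]
contact_force: [-17.8, 2.2, 8.0]
finger_gap: 0.0002
grip_force: 8.8
```

>>> send_rows(increments="1 0.024 0 -0.04 0; 1 0.024 0 -0.034 0; 1 0.024 0 -0.034 0; 1 0 0 0 0; 1 0 0 0 0")

```text
clock: 8.15
ee_pos: [0.5735, -0.0481, 0.2119]
ee_rot: [-3.141, 0.012, -0.109]
contact_force: [-14.7, 2.3, 7.8]
finger_gap: 0.0004
grip_force: 7.9
```

>>> send_rows(increments="1 0.024 0 -0.034 0; 1 0.024 0 -0.034 0; 1 0.024 0 -0.034 0; 1 0 0 0 0; 1 0 0 0 0")

```text
clock: 8.57
ee_pos: [0.5822, -0.049, 0.2244]
ee_rot: [-3.141, 0.011, -0.109]
contact_force: [-16.3, 2.9, 7.0]
finger_gap: 0.0002
grip_force: 7.9
```

Run:
```python
from plant import arm,cams
from h import *
import cv2
for n in ['scene','side']:
    d=cams.get_image(n);cv2.imwrite(f'pics/{n}3.png',d['frame'][:,:,::-1]);np.savez(f'pics/{n}3.npz',**d)
b=cv2.imread('pics/scene3.png');c=cv2.imread('pics/side3.png')
w=np.hstack([cv2.resize(b[130:220,260:360],(400,360),interpolation=2),cv2.resize(c[150:240,256:356],(400,360),interpolation=2)]);cv2.imwrite('pics/v3.png',w)
```

```text
(no output)
```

View pics/v3.png

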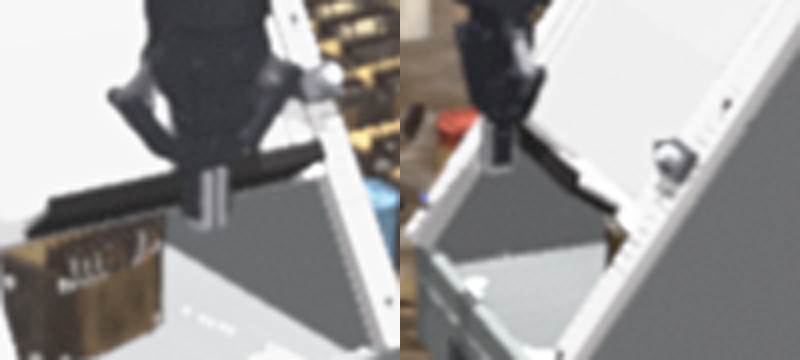

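Sash has risen about 32 mm with the fingertips under the lip edge; the pointer at v3 (318,82)/(660,155) is still above. I'll push about 35 mm more, then back off and look closely.

>>> send_rows(increments="1 0.036 0 -0.051 0; 1 0.036 0 -0.051 0; 1 0.036 0 -0.051 0; 1 0.036 0 -0.051 0; 1 0 0 0 0")

```text
clock: 9.08
ee_pos: [0.5997, -0.0508, 0.2496]
ee_rot: [-3.141, 0.011, -0.109]
contact_force: [-15.8, 3.2, 7.9]
finger_gap: -0.0
grip_force: 8.0
```

>>> send_rows(increments="1 0.024 0 -0.034 0; 1 0 0 0 0; 1 0 0 0 0")

```text
clock: 9.33
ee_pos: [0.6023, -0.0511, 0.2533]
ee_rot: [-3.141, 0.011, -0.109]
contact_force: [-15.7, 2.5, 7.8]
finger_gap: 0.0004
grip_force: 7.9
```

>>> send_rows(increments="1 -0.1 0 0 0; 1 -0.25 0 0 0; 1 -0.25 0.1 0 0; 1 -0.25 0.1 0 0; 1 0 0 0 0")

```text
clock: 9.75
ee_pos: [0.4982, -0.0654, 0.2518]
ee_rot: [3.14, 0.003, -0.111]
contact_force: [0.7, -0.5, -0.3]
finger_gap: -0.0
grip_force: 0.0
```

Run:
```python
from plant import arm,cams
from h import *
np.set_printoptions(precision=4,suppress=True)
W=dict(np.load('pics/wrist2.npz'));e=np.array([.4858,-.0382,.1975])
print(W['mtx'],W['extrinsics'][:3,3]-e,W['extrinsics'][:3,2])
o=arm.get_obs();print(o['ee_pos'])
M=[.6437,-.1701,.2492];L=np.array([.5715,-.1515,.194])+np.array([.0395,-.004,.0565])
for x in (.4,.45,.5,.55):
  for z in (.25,.3,.35):
    V=dict(W);E=W['extrinsics'].copy();E[:3,3]+=np.array([x,-.12,z])-e;V['extrinsics']=E
    print(x,z,proj(V,M),proj(V,L))
```

```text
[[338.5969   0.     275.4499]
 [  0.     338.5969 213.1177]
 [  0.       0.       1.    ]] [ 0.0822 -0.0096  0.1208] [-0.3248  0.0357 -0.9451]
[ 0.4982 -0.0654  0.2518]
0.4 0.25 [ 401.8404 -872.274 ] [ 331.7864 -564.7782]
0.4 0.3 [ 346.7357 -449.6473] [ 309.3137 -300.5469]
0.4 0.35 [ 325.1166 -283.8396] [ 299.6789 -187.2614]
0.45 0.25 [ 398.9944 -438.245 ] [ 342.314  -237.3867]
0.45 0.3 [ 352.1563 -235.4601] [ 318.8551 -120.1649]
0.45 0.35 [ 331.0897 -144.2529] [307.5997 -63.9226]
0.5 0.25 [ 397.1371 -154.9804] [349.5353 -12.8166]
0.5 0.3 [356.3262 -70.694 ] [326.3398  21.3346]
0.5 0.35 [336.031  -28.7786] [314.2208  39.1777]
0.55 0.25 [395.8294  44.4496] [354.7964 150.7965]
0.55 0.3 [359.6334  59.9869] [332.3681 135.3004]
0.55 0.35 [340.1866  68.3344] [319.8378 126.643 ]
```

>>> send_rows(increments="1 0 0.1 -0.3 0; 1 0 0.1 -0.3 0; 1 0.24 0.1 -0.05 0; 1 0.24 0.11 0 0; 1 0 0 0 0")

```text
clock: 10.17
ee_pos: [0.5584, -0.1228, 0.3288]
ee_rot: [3.14, -0.002, -0.112]
contact_force: [-1.2, 0.4, -2.3]
finger_gap: 0.0001
grip_force: 0.0
```

>>> send_rows(increments="1 0 0 0 0; 1 0 0 0 0")

```text
clock: 10.33
ee_pos: [0.5547, -0.1199, 0.3294]
ee_rot: [-3.141, 0.001, -0.11]
contact_force: [-0.1, -0.3, 0.3]
finger_gap: -0.0
grip_force: 0.0
```

Run:
```python
from plant import arm,cams
from h import *
import cv2
d=cams.get_image('wrist');cv2.imwrite('pics/wA.png',d['frame'][:,:,::-1]);np.savez('pics/wA.npz',**d)
o=arm.get_obs();print(o['ee_pos'],o['qd'].max())
```

```text
[ 0.55442791 -0.11963295  0.32987394] 0.004739554682020509
```

>>> send_rows(increments="1 0 0 -0.2 0; 1 0.3 0 -0.1 0; 1 0.2 0 0 0; 1 0 0 0 0; 1 0 0 0 0")

```text
clock: 10.8
ee_pos: [0.6145, -0.126, 0.3651]
ee_rot: [-3.141, 0.002, -0.109]
contact_force: [-0.7, -0.9, -0.1]
finger_gap: 0.0002
grip_force: 0.0
```

>>> send_rows(increments="1 0 0 0 0; 1 0 0 0 0")

```text
clock: 10.97
ee_pos: [0.6134, -0.1262, 0.3666]
ee_rot: [3.141, -0.0, -0.109]
contact_force: [0.4, 0.2, -0.0]
finger_gap: -0.0001
grip_force: 0.0
```

Run:
```python
from plant import arm,cams
from h import *
import cv2
d=cams.get_image('wrist');cv2.imwrite('pics/wB.png',d['frame'][:,:,::-1]);np.savez('pics/wB.npz',**d)
o=arm.get_obs();print(o['ee_pos'])
a=cv2.imread('pics/wA.png');b=cv2.imread('pics/wB.png')
w=np.vstack([a[0:180],b[40:220]]);cv2.imwrite('pics/v4.png',cv2.resize(w[:,160:560],None,fx=1.65,fy=1.65,interpolation=2))
```

```text
[ 0.61351186 -0.12631659  0.36681539]
```

View pics/v4.png

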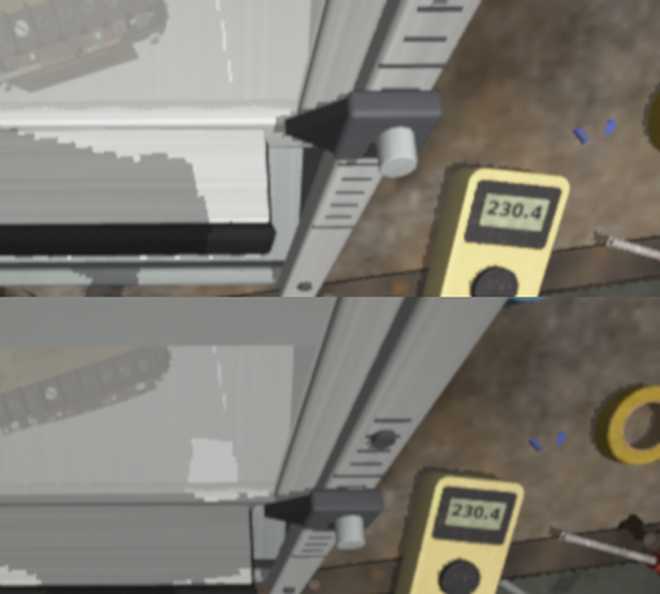

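Crops are clear: pointer tip at wA (333.9,76.4) and wB (321.2,170.3). The black nose's end is near wA column 323, rows 136-152. Next: the nose's lower edge rows in both, then triangulate.

Run:
```python
from h import *
import cv2
np.set_printoptions(precision=4,suppress=True)
A=np.load('pics/wA.npz');B=np.load('pics/wB.npz')
for n,V,r0 in (('A',A,120),('B',B,200)):
    g=cv2.cvtColor(V['frame'],cv2.COLOR_RGB2GRAY).astype(int)
    for c in (250,280,300,310): print(n,c,list(g[r0:r0+44,c]))
    for r in ((138,145,150) if n=='A' else (218,222,226)): print(n,'row',r,list(g[r,300:335]))
t,err=tri(A,(333.9,76.4),B,(321.2,170.3));print('tip',t,err)
```

```text
A 250 [np.int64(150), np.int64(149), np.int64(149), np.int64(151), np.int64(152), np.int64(153), np.int64(152), np.int64(150), np.int64(149), np.int64(149), np.int64(149), np.int64(149), np.int64(151), np.int64(146), np.int64(127), np.int64(87), np.int64(48), np.int64(33), np.int64(32), np.int64(34), np.int64(35), np.int64(35), np.int64(35), np.int64(35), np.int64(32), np.int64(31), np.int64(29), np.int64(29), np.int64(28), np.int64(27), np.int64(29), np.int64(27), np.int64(28), np.int64(40), np.int64(78), np.int64(127), np.int64(155), np.int64(144), np.int64(108), np.int64(75), np.int64(66), np.int64(78), np.int64(108), np.int64(140)]
A 280 [np.int64(155), np.int64(149), np.int64(149), np.int64(151), np.int64(152), np.int64(152), np.int64(151), np.int64(150), np.int64(149), np.int64(149), np.int64(148), np.int64(149), np.int64(149), np.int64(142), np.int64(118), np.int64(76), np.int64(41), np.int64(31), np.int64(34), np.int64(34), np.int64(34), np.int64(34), np.int64(34), np.int64(34), np.int64(33), np.int64(30), np.int64(29), np.int64(28), np.int64(28), np.int64(28), np.int64(29), 
[... 6437 characters left out ...]
.int64(122), np.int64(122), np.int64(122), np.int64(123), np.int64(122), np.int64(122), np.int64(121), np.int64(121), np.int64(121), np.int64(119)]
B row 226 [np.int64(37), np.int64(36), np.int64(38), np.int64(39), np.int64(38), np.int64(39), np.int64(40), np.int64(41), np.int64(43), np.int64(43), np.int64(45), np.int64(48), np.int64(54), np.int64(61), np.int64(67), np.int64(70), np.int64(71), np.int64(72), np.int64(73), np.int64(72), np.int64(73), np.int64(73), np.int64(72), np.int64(72), np.int64(75), np.int64(74), np.int64(73), np.int64(73), np.int64(72), np.int64(71), np.int64(70), np.int64(70), np.int64(68), np.int64(68), np.int64(65)]
tip [ 0.6434 -0.1623  0.2527] 0.0004959063690584936
```

Run:
```python
from h import *
np.set_printoptions(precision=4,suppress=True)
A=np.load('pics/wA.npz');B=np.load('pics/wB.npz')
y=-.109;hx=np.array([np.cos(y),np.sin(y),0]);u=hx*np.sin(np.radians(35))+[0,0,np.cos(np.radians(35))]
n=-hx*np.cos(np.radians(35))+[0,0,np.sin(np.radians(35))]
hy=[-np.sin(y),np.cos(y),0]
t,_=tri(A,(333.9,76.4),B,(321.2,170.3))
for k,a,b in (('low',(324,153.2),(312.7,226.2)),('up',(326,145),(314.5,223)),('top',(326,134.8),(315.5,213.8))):
    p,e=tri(A,a,B,b);print(k,p,e,'to tip: along',(t-p)@u,'out',(t-p)@n,'y',(t-p)@hy)
```

```text
low [ 0.6032 -0.1535  0.256 ] 0.0004584588502482692 to tip: along 0.020738282753014516 out -0.035391921457290546 y -0.004362232636959095
up [ 0.609  -0.1541  0.2645] 4.9609268972906406e-05 to tip: along 0.010457697684014392 out -0.03556602597306258 y -0.004450014374972413
top [ 0.6136 -0.1555  0.2583] 0.0006224649991978342 to tip: along 0.012844271831947206 out -0.028116697453551494 y -0.0035159086639590374
```

Remaining rise is about 20 to 25 mm. I'll go back under the lip, push about 14 mm, then check.

>>> send_rows(increments="1 -0.3 0 0 0; 1 -0.3 0 0 0; 1 -0.3 -0.1 0 0; 1 -0.1 -0.25 0.2 0; 1 0 -0.26 0.2 0")

```text
clock: 11.43
ee_pos: [0.5008, -0.0409, 0.3215]
ee_rot: [3.14, -0.008, -0.113]
contact_force: [1.7, 1.2, -0.2]
finger_gap: -0.0002
grip_force: 0.0
```

>>> send_rows(increments="1 0 0 0.25 0; 1 0 0 0.2 0; 1 0 0 0.1 0; 1 0 0 0 0; 1 0 0 0 0")

```text
clock: 11.85
ee_pos: [0.5029, -0.041, 0.2524]
ee_rot: [3.141, -0.0, -0.11]
contact_force: [0.1, -0.4, 0.1]
finger_gap: 0.0002
grip_force: 0.0
```

>>> send_rows(increments="1 0.3 0 0 0; 1 0.3 0 0 0; 1 0.12 0 0 0; 1 0 0 0 0; 1 0 0 0 0")

```text
clock: 12.27
ee_pos: [0.5901, -0.0509, 0.2536]
ee_rot: [3.141, -0.002, -0.11]
contact_force: [-0.5, -0.4, 0.1]
finger_gap: 0.0001
grip_force: 0.0
```

>>> send_rows(increments="1 0.04 0 0 0; 1 0.04 0 0 0; 1 0.02 0 0 0; 1 0 0 0 0; 1 0 0 0 0")

```text
clock: 12.68
ee_pos: [0.6009, -0.0516, 0.2522]
ee_rot: [3.141, -0.0, -0.11]
contact_force: [0.1, -0.3, 0.3]
finger_gap: 0.0
grip_force: 0.0
```

>>> send_rows(increments="1 0.03 0 0 0; 1 0.022 0 0 0; 1 0 0 0 0; 1 0 0 0 0")

```text
clock: 13.02
ee_pos: [0.6025, -0.0517, 0.2525]
ee_rot: [3.141, 0.012, -0.11]
contact_force: [-15.6, 1.9, 6.3]
finger_gap: -0.0004
grip_force: 7.9
```

>>> send_rows(increments="1 0.022 0 -0.032 0; 1 0.022 0 -0.032 0; 1 0.022 0 -0.032 0; 1 0 0 0 0; 1 0 0 0 0")

```text
clock: 13.43
ee_pos: [0.6109, -0.0526, 0.2646]
ee_rot: [3.141, 0.01, -0.11]
contact_force: [-14.0, 1.0, 7.2]
finger_gap: -0.0001
grip_force: 7.3
```

Run:
```python
from plant import arm,cams
from h import *
import cv2
np.set_printoptions(precision=2,suppress=True)
T=[.6434,-.1623,.2527];im=[]
for n in ['scene','side']:
    d=cams.get_image(n);np.savez(f'pics/{n}5.npz',**d);q=proj(d,T);print(n,q,q.round().astype(int)-[20,22])
    x,y=q.round().astype(int)-[20,22];im.append(cv2.resize(d['frame'][y:y+44,x:x+40,::-1],None,fx=10,fy=10,interpolation=2))
cv2.imwrite('pics/v5.png',np.hstack(im))
```

```text
scene [329.62 151.18] [310 129]
side [319.25 184.08] [299 162]
```

View pics/v5.png

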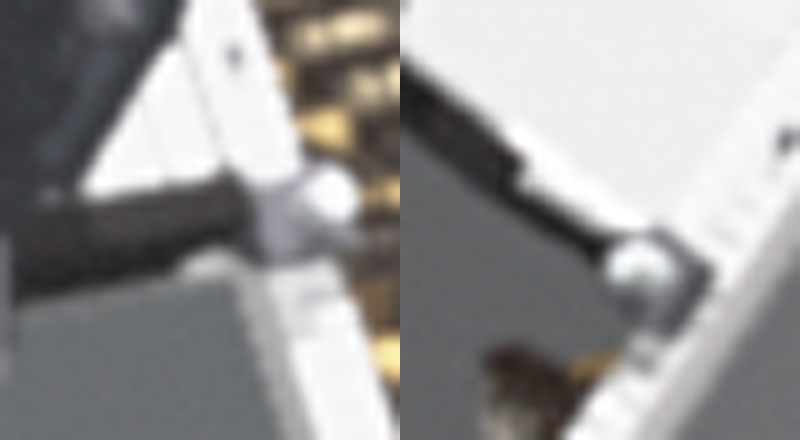

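Scene crop: the lip's black end covers the pointer tip, with its lower edge just below the tip. Side crop: nose end at about (515,185), end face running to the clip at (605,255). Next I read the nose's lower edge to sub-pixel in the side view, which looks almost along the lip plane.

Run:
```python
from h import *
import cv2
np.set_printoptions(precision=4,suppress=True,linewidth=200)
y=-.109;hx=np.array([np.cos(y),np.sin(y),0]);a=np.radians(35);u=hx*np.sin(a)+[0,0,np.cos(a)];n=-hx*np.cos(a)+[0,0,np.sin(a)];hy=np.array([-np.sin(y),np.cos(y),0])
T=np.array([.6434,-.1623,.2527])
def edge(V,cols,lo,hi):
    g=cv2.cvtColor(V['frame'],cv2.COLOR_RGB2GRAY).astype(float);o=[]
    for c in cols:
        p=g[lo(c):hi(c),c];i=p.argmin()
        q=p[i:i+8];h=(q.min()+q.max())/2;k=np.argmax(q>h);o.append((c,lo(c)+i+k-1+(h-q[k-1])/(q[k]-q[k-1]),q.min(),q.max()))
    return o
V=np.load('pics/side5.npz')
for c,r,m,M in edge(V,range(299,312),lambda c:int(165+(c-299)*.9),lambda c:int(165+(c-299)*.9+16)):
    P=[plane(V,(c,r),n,n@T+k) for k in (.032,.038)]
    print(c,round(r,1),m,M,'remaining',[((T-p)@u).round(4) for p in P],'y',((P[0]-T)@hy).round(3))
g=cv2.cvtColor(np.load('pics/side0.npz')['frame'],cv2.COLOR_RGB2GRAY);print(g[178:196,312:334])
g=cv2.cvtColor(np.load('pics/scene0.npz')['frame'],cv2.COLOR_RGB2GRAY);print(g[145:160,322:346])
```

```text
299 174.5 33.0 100.0 remaining [np.float64(0.0106), np.float64(0.0099)] y 0.065
300 175.2 31.0 99.0 remaining [np.float64(0.0104), np.float64(0.0097)] y 0.058
301 176.1 33.0 100.0 remaining [np.float64(0.0105), np.float64(0.0098)] y 0.05
302 177.0 38.0 102.0 remaining [np.float64(0.0109), np.float64(0.0102)] y 0.043
303 177.8 48.0 98.0 remaining [np.float64(0.0108), np.float64(0.0101)] y 0.036
304 178.6 46.0 99.0 remaining [np.float64(0.0107), np.float64(0.01)] y 0.029
305 179.6 48.0 100.0 remaining [np.float64(0.0112), np.float64(0.0105)] y 0.021
306 180.4 46.0 99.0 remaining [np.float64(0.0111), np.float64(0.0104)] y 0.015
307 181.1 45.0 101.0 remaining [np.float64(0.0109), np.float64(0.0102)] y 0.008
308 181.8 43.0 100.0 remaining [np.float64(0.0105), np.float64(0.0098)] y 0.002
309 182.4 40.0 100.0 remaining [np.float64(0.0101), np.float64(0.0095)] y -0.004
310 183.0 40.0 102.0 remaining [np.float64(0.0098), np.float64(0.0092)] y -0.01
311 183.7 40.0 100.0 remaining [np.float64(0.0094), np.float64(0.0088)] y -0.016
[[240 240 239 240 239 240 240 241 240 240 240 239 240 239 240 240
[... 2359 characters left out ...]
3 118]
 [240 240 240 240 241 241 223 184 136  98  74  63  62  72 103 125 131 121 103  94  94  99 102 106]
 [240 240 240 240 240 241 237 211 179 157 133 113  92  71  88 114 116 107  97 104 111 100  83  80]
 [240 240 240 240 240 241 242 221 199 193 182 177 153 113  98 122 129 135 142 157 164 130  92  71]
 [240 240 240 240 240 241 241 228 207 200 199 200 188 155 146 168 184 184 186 191 194 166 113  75]
 [240 240 240 240 240 240 241 237 215 198 201 203 196 179 166 186 202 203 195 195 195 183 129  88]
 [240 240 240 240 240 240 242 241 220 201 202 200 199 193 173 182 198 196 179 174 177 179 152 111]
 [240 240 240 240 240 240 241 241 228 209 212 214 207 195 170 169 190 189 178 186 204 216 214 157]]
```

Run:
```python
from h import *
np.set_printoptions(precision=4,suppress=True,linewidth=200)
y=-.109;hx=np.array([np.cos(y),np.sin(y),0]);a=np.radians(35);u=hx*np.sin(a)+[0,0,np.cos(a)];n=-hx*np.cos(a)+[0,0,np.sin(a)];hy=np.array([-np.sin(y),np.cos(y),0])
V=[(np.load(f'pics/{f}.npz'),p) for f,p in (('wA',(333.9,76.4)),('wB',(321.2,170.3)),('scene0',(328.3,152.4)),('side0',(319.3,186)))]
A=0;b=0
for d,p in V:
    o,v=ray(d,p);M=np.eye(3)-np.outer(v,v);A=A+M;b=b+M@o
T=np.linalg.solve(A,b);print('tip',T)
for d,p in V: print(proj(d,T)-p)
print('scene/side',tri(*V[2],*V[3]))
S=V[3][0]
tipside=plane(S,(319.3,186),n,n@T)
for c,r in ((302,177),(306,180.4)):
    p=plane(S,(c,r),n,n@T+.035);print('remaining lsq',(T-p)@u,'side only',(tipside-p)@u)
```

```text
tip [ 0.6439 -0.1621  0.2485]
[-1.2394 -0.5506]
[-1.4586 -1.974 ]
[1.0758 0.3103]
[ 0.0244 -0.4904]
scene/side (array([ 0.6455, -0.1605,  0.2478]), np.float64(0.003014158728861865))
remaining lsq 0.007586966969219211 side only 0.006510828279336233
remaining lsq 0.00790356465766345 side only 0.006827425967780467
```

>>> send_rows(increments="1 0.015 0 -0.022 0; 1 0.015 0 -0.022 0; 1 0 0 0 0; 1 0 0 0 0")

```text
clock: 13.87
ee_pos: [0.6144, -0.0529, 0.2697]
ee_rot: [3.141, 0.01, -0.11]
contact_force: [-13.7, 1.9, 6.3]
finger_gap: 0.0
grip_force: 7.3
```

>>> send_rows(increments="1 -0.08 0 0 0; 1 -0.2 0 0 0; 1 -0.3 0 0 0; 1 -0.3 0 0 0; 1 0 0 0 0")

```text
clock: 14.28
ee_pos: [0.5078, -0.0408, 0.2677]
ee_rot: [-3.141, 0.006, -0.109]
contact_force: [0.5, -0.1, -0.5]
finger_gap: -0.0003
grip_force: 0.0
```

>>> send_rows(increments="1 0 0.1 -0.25 0; 1 0.1 0.15 -0.3 0; 1 0.3 0.15 0 0; 1 0.3 0 0 0; 1 0 0 0 0")

```text
clock: 14.7
ee_pos: [0.5968, -0.1006, 0.3299]
ee_rot: [-3.141, 0.003, -0.111]
contact_force: [-1.7, 0.2, -3.5]
finger_gap: -0.0002
grip_force: 0.0
```

>>> send_rows(increments="1 0.05 0 0 0; 1 0 0 0 0; 1 0 0 0 0")

```text
clock: 14.95
ee_pos: [0.5976, -0.099, 0.335]
ee_rot: [3.141, -0.0, -0.109]
contact_force: [-0.6, 0.0, 0.2]
finger_gap: 0.0003
grip_force: 0.0
```

Run:
```python
from plant import arm,cams
from h import *
import cv2
np.set_printoptions(precision=4,suppress=True,linewidth=200)
y=-.109;hx=np.array([np.cos(y),np.sin(y),0]);a=np.radians(35);u=hx*np.sin(a)+[0,0,np.cos(a)];n=-hx*np.cos(a)+[0,0,np.sin(a)]
T=np.array([.6439,-.1621,.2485])
print(arm.get_obs()['ee_pos'],arm.get_obs()['contact_force'])
V=cams.get_image('side');np.savez('pics/side6.npz',**V);W=cams.get_image('wrist');np.savez('pics/w6.npz',**W)
g=cv2.cvtColor(V['frame'],cv2.COLOR_RGB2GRAY).astype(float)
tip=plane(V,(319.3,186),n,n@T)
for c in range(300,312,2):
    lo=int(162+(c-299)*.9);p=g[lo:lo+16,c];i=p.argmin();q=p[i:i+8];h=(q.min()+q.max())/2;k=np.argmax(q>h);r=lo+i+k-1+(h-q[k-1])/(q[k]-q[k-1])
    P=plane(V,(c,r),n,n@T+.035);print(c,round(r,1),(T-P)@u,(tip-P)@u)
g=cv2.cvtColor(W['frame'],cv2.COLOR_RGB2GRAY);print(proj(W,T))
for c in range(285,340,6):print(c,[int(x) for x in g[40:170:2,c]])
```

```text
[ 0.5976 -0.099   0.335 ] [-0.6482  0.0121  0.1641]
300 172.4 0.0010837137008274308 9.071470520542052e-06
302 174.0 0.0010795617940614344 4.919563754545581e-06
304 175.4 0.0008383870154299727 -0.00023625521487691606
306 177.2 0.0012946355480315287 0.00021999331772463993
308 178.6 0.0008443897119788345 -0.00023025251832805085
310 180.4 0.0011670009623593186 9.235873205242981e-05
[369.0685 147.9013]
285 [133, 133, 134, 133, 133, 134, 134, 133, 131, 134, 138, 144, 162, 170, 170, 170, 170, 171, 171, 171, 171, 171, 171, 171, 171, 171, 170, 171, 171, 171, 171, 172, 171, 171, 171, 170, 162, 164, 173, 187, 195, 199, 212, 186, 157, 183, 186, 187, 190, 189, 187, 188, 186, 191, 188, 184, 188, 193, 191, 193, 187, 187, 192, 186, 176]
291 [169, 170, 169, 170, 170, 170, 170, 171, 171, 171, 170, 170, 170, 170, 171, 170, 171, 171, 171, 171, 171, 171, 170, 171, 171, 171, 171, 171, 171, 171, 171, 171, 171, 171, 171, 170, 162, 166, 180, 187, 195, 199, 212, 186, 153, 183, 186, 188, 190, 189, 186, 187, 186, 192, 192, 194, 193, 193, 192, 194, 187, 187, 193, 190, 185]
297 [169, 170, 170, 169, 170, 170, 170,
[... 1900 characters left out ...]
 191, 191, 192, 188, 187, 192, 189, 185]
333 [169, 169, 169, 169, 170, 169, 169, 170, 169, 170, 169, 170, 170, 170, 170, 170, 170, 170, 170, 170, 170, 170, 169, 170, 170, 170, 170, 170, 170, 169, 169, 170, 170, 170, 170, 167, 162, 166, 181, 188, 196, 200, 213, 181, 157, 181, 185, 186, 188, 187, 185, 187, 188, 191, 193, 193, 192, 191, 191, 192, 187, 188, 192, 189, 185]
339 [166, 166, 166, 166, 167, 167, 167, 167, 167, 167, 167, 167, 168, 168, 168, 168, 169, 169, 169, 169, 169, 169, 169, 169, 170, 170, 170, 170, 170, 170, 170, 170, 170, 170, 171, 167, 162, 169, 182, 188, 196, 200, 213, 181, 161, 182, 186, 186, 187, 187, 185, 186, 188, 191, 193, 193, 193, 191, 191, 192, 187, 188, 192, 189, 185]
```

>>> send_rows(increments="1 -0.3 0 0 0; 1 -0.3 0 0 0; 1 -0.3 0 0 0; 1 0 0 0 0; 1 0 0 0 0")

```text
clock: 15.47
ee_pos: [0.4885, -0.0869, 0.3361]
ee_rot: [3.141, -0.004, -0.11]
contact_force: [0.2, 0.7, -0.0]
finger_gap: 0.0002
grip_force: 0.0
```

```bash
python3 -c "
from plant import arm
print(arm.get_obs()['contact_force']);print(arm.sign_off())"
```

```text
[ 0.21746126  0.6633563  -0.04625762]
the job is handed in; nothing more can be done
None
```

I pressed the start button fully in, then pushed the sash up by fingertip until the lip measured within about 1 mm of the pointer (pointer-tip position uncertain by 2–3 mm), took the hand clear and handed the job in at 15.5 s; no verdict came back.

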